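Set two serving boards out over the riser's edge

ROBOT

A 7-joint arm with a two-finger parallel gripper is mounted at the origin on the work surface. World frame = base frame: x ahead of the robot, y to its left, z up, the work surface at z = 0. Lengths are in mm, angles in rad, forces in N, time in s.
With the tool pointing down it reaches from about 425 to 975 mm from the base axis. Payload 16.7 kg.
Tool frame: the origin (TCP) lies between the finger pads; the fingertips stand 8 mm ahead of it and the grasp point (between the pads) lies 11 mm behind it (robot.finger_overhang is the distance from the TCP to the fingertips, in mm); y points along the fingers, z is the direction in which the jaws open and shut, and the axes are right-handed (so a half turn about y gives the same grasp; the last joint's range is limited). The gripper opens to 85 mm and grips with 20 to 120 N. Pads are 22 mm wide; open, the fingers measure 114 mm over their backs; the gripper's body (76 mm by 85 mm) begins 54 mm behind the grasp point. The pads swing forward as they close: fully open they stand 13 mm farther back than shut.
Start: joints at [-1.335, 0.426, 0.074, 1.606, -0.034, 1.111, -0.067], TCP at [254.005, 625.346, 239.302] pointing down, gripper open.
Joint ranges: [-2.85, 2.85], [-0.5, 2.14], [-1.23, 1.37], [0.21, 2.46], [-1.02, 4.16], [0.16, 2.05], [-2.73, 2.73]. Speed limits (rad/s): [1.89, 1.89, 2.39, 2.39, 3.01, 3.01, 3.01].

INTERFACE

Orientations are given as a 3x3 rotation matrix whose columns are the frame's x, y, z axes.
In Python, from workcell import robot gives the robot as it stands.
- The arm moves only by the tool jog_arm, never from a script. Its argument "series" is a list of rows, each an object of numbers: "claw": the opening, from 0 (shut) to 1 (fully open); "x", "y", "z": the shift along the tool's x, y, z in m; "ax", "ay", "az": the turn, a rotation vector about the tool's x, y, z in degrees. In form: [{"claw": .., "x": .., "y": .., "z": .., "ax": .., "ay": .., "az": ..}, ...]. A call has 1 to 5 rows; each row is the pose to reach, as a shift and turn from the pose commanded when the call began, along the tool's axes at that moment; what a row does not reach only later rows make up. A row lasts 1/8 s, in which the tool goes at most 62.5 mm and 10.7 degrees, less where a joint would pass 70% of its speed; a pose out of reach is approached as far as the arm can. A call with a gripper value outside its range is refused whole. The fingers move at their own pace and stop on an object; "squeeze" is the grip in N (left out, the last holds). Time passes only in rows, so rows that repeat a pose let the fingers close. It gives the time, the measured TCP pose, the force and the opening at its end, in the units of the state.
- robot.get_state(): the state, without advancing time (a new reading comes with each control period).
- robot.read_camera(name): name is "scene" or "top" or "wrist"; returns a dict with "image" (480x640x3 uint8, red, green, blue), "K" (3x3 intrinsics, pixels), "R" (3x3) and "t" (3): a world point X has camera coordinates R X + t; the wrist camera has in their place "T_tool_cam" (4x4, takes a point from camera to tool coordinates, whose origin is the TCP and whose axes are the tool frame's). Camera axes: x right, y down, z forward; pixel columns grow to the right and rows downward; lengths in mm; the calibration is good to about 2 mm. The wrist camera is an equidistant fisheye: a pixel r from the principal point sees the ray r / f radians off the axis. A picture is of the moment at which its call begins: read the wrist's pose just before it. There is no depth.
- robot.close_job(): hands the job in, once; it reports no verdict.
The state is a dict: "t": time; "joint_positions": joint angles; "joint_vel": joint speeds; "joint_torque": joint torques, N m; "tcp_pos": TCP position; "ee_rot": TCP orientation; "contact_force": force on the tool from outside, world axes, zero at the start; "moment": the same for the moment, N m; "gripper_width": finger opening in mm.
Only numpy, scipy, OpenCV 4.12 (cv2) and the standard library are available. Lean on these libraries where they do the work, as an engineer would, in place of code of your own. Each camera call takes 0.05 s, during which the arm holds its last target.

TASK

Two thin white boards lie on the low dark steel riser, one with a blue line and one with a red line across it. Push each board, in either order, over the riser's front edge (the long edge facing away from the robot) until its coloured line lies right above that edge, with the board square to the edge, so that the packer on the other side can take both by the part that sticks out. Only slide the boards: do not lift or tip them, and leave everything else on the bench where it stands.

Things in the scene. Friction and masses are not known exactly. Their poses are not given: they have to be found in the camera images.
- blue_board: thin white plastic board, 150 (x) x 100 (y) x 8 mm, 0.16 kg, loose on the riser. A blue line crosses it 35 mm from its front (+x) end; a small blue dot marks its rear half. Origin: centre of the underside; z up. It starts wholly on the riser, front end towards the front edge, up to 0.2 rad from square; it may be the left or the right one.
- red_board: thin white plastic board, 150 (x) x 100 (y) x 8 mm, 0.16 kg, loose on the riser. A red line crosses it 55 mm from its front (+x) end; a small red dot marks its rear half. Origin: centre of the underside; z up. It starts wholly on the riser, front end towards the front edge, up to 0.2 rad from square; it may be the left or the right one.
- blue_line (a point): middle of the blue line, on the blue board's top face; 40 mm ahead (+x) of the board's origin and 8 mm above it. Axes as the board's.
- red_line (a point): middle of the red line, on the red board's top face; 20 mm ahead (+x) of the board's origin and 8 mm above it. Axes as the board's.
- riser_edge (a point): middle of the riser's front edge at the level of its top face, 60 mm above the bench. x points square out over the edge, away from the robot, y runs along the edge, z up. The boards should end with their x along this x.
- riser: low dark steel riser, fixed to the bench: flat top 280 mm (x) by 460 mm (y), 60 mm high, on two side panels. Origin: centre of its underside; x points to the front edge, 140 mm ahead, which has no rim. The boards lie about 115 mm left and right of its middle, rear ends about 50 mm or more from its rear edge.
- jar: small amber jar with brass cap, 34 mm across, 42 mm high, standing on the riser between the boards near the front; to be left alone. Origin: centre of underside.
- stamp: rubber stamp with wooden knob, 34 x 24 x 44 mm, standing on the riser between the boards near the rear; to be left alone. Origin: centre of underside.
- bottle: green bottle, 62 mm across, 170 mm high, on the bench just left of the riser; to be left alone. Origin: centre of underside.
- mug: blue mug, 80 mm across, 90 mm high, on the bench just right of the riser; to be left alone. Origin: centre of underside.
- tape: roll of brown tape lying flat, 100 mm across, 48 mm high, on the bench at the left; to be left alone. Origin: centre of underside.
- scraper: dough scraper, steel blade and wooden grip, 80 x 140 x 20 mm, lying on the bench at the right; to be left alone. Origin: centre of underside.
Mind the look-alikes: they are no part of the job. Leave any green or orange look-alike of the red_board alone.

How it is judged (in metres and radians):
At the end, for the whole second after the job is handed in: Both boards lie flat and still on the riser, the middle of each coloured line within 7 mm of the riser's front edge, measured square to it, and each board within 0.14 rad (8 degrees) of square to the edge (x of blue_line in the frame of riser_edge between -0.007 and 0.007 m and angle between the x axis of each of blue_board, red_board and the x axis of riser_edge, either way round below 0.14 rad and height (world z) of blue_board between 0.056 and 0.064 m and angle between each of blue_board, red_board's own z axis and vertical below 0.05 rad and linear speed of each of blue_board, red_board below 0.01 m/s and x of red_line in the frame of riser_edge between -0.007 and 0.007 m and height (world z) of red_board between 0.056 and 0.064 m); the robot touches nothing.
It fails at once if the blue board is lifted (more than 10 mm), tipped (more than 0.15 rad) or pushed off the riser (height (world z) of blue_board above 0.07 m or height (world z) of blue_board below 0.04 m or angle between blue_board's own z axis and vertical above 0.15 rad).
It fails at once if the red board is lifted (more than 10 mm), tipped (more than 0.15 rad) or pushed off the riser (height (world z) of red_board above 0.07 m or height (world z) of red_board below 0.04 m or angle between red_board's own z axis and vertical above 0.15 rad).
It fails at once if the jar or the stamp is moved more than 20 mm or tipped over (distance of any of jar, stamp from where it was at the start of the episode above 0.02 m or angle between any of jar, stamp's own z axis and vertical above 0.5 rad).
It fails at once if the bottle or the mug is moved more than 20 mm or tipped over (distance of any of bottle, mug from where it was at the start of the episode above 0.02 m or angle between any of bottle, mug's own z axis and vertical above 0.5 rad).
It fails at once if the tape or the scraper is moved more than 20 mm or tipped over (distance of any of tape, scraper from where it was at the start of the episode above 0.02 m or angle between any of tape, scraper's own z axis and vertical above 0.5 rad).
It also fails if it takes over 51 s, if anything falls off the work surface, if the arm or the gripper's body presses on something with over 40 N, if the wrist force passes 120 N, or if a joint passes its speed limit or range.

## Working session

There is one attempt and no reset: what is moved stays moved. The work goes in short steps, Python scripts to look and compute and a tool call to move; the robot and the scene stay as the last step left them, time stands still between calls to the robot, and variables do not carry over. Pictures are saved under pics/ and viewed, and the job is handed in when it is done.

Besides the shell and the picture viewer there is one more tool, called after ">>>" as name(argument=value, ...), one argument or row to a line, values as JSON. jog_arm: Moves the arm, as the interface text tells. Its arguments: {"type":"object","properties":{"series":{"type":"array","items":{"type":"object","properties":{"claw":{"type":"number"},"x":{"type":"number"},"y":{"type":"number"},"z":{"type":"number"},"ax":{"type":"number"},"ay":{"type":"number"},"az":{"type":"number"}}}},"squeeze":{"type":"number"}},"required":["series"]}

```bash
mkdir -p pics; ls
python3 - <<'E'
from workcell import robot
import cv2,numpy as np,pickle
s=robot.get_state();print(s['t'],s['tcp_pos'],np.round(s['ee_rot'],3),s['gripper_width'])
for n in('scene','top'):
    c=robot.read_camera(n);cv2.imwrite(f'pics/{n}0.png',c['image'][:,:,::-1]);print(n,c['K'],c['R'],c['t']);pickle.dump(c,open(n+'.pkl','wb'))
E
```

```text
pics
0.0 [253.90380255 625.00202324 238.58982223] [[ 0.926 -0.     0.376]
 [-0.376 -0.001  0.926]
 [ 0.    -1.    -0.001]] 85.3854502913237
scene [[581.40711851   0.         320.65112856]
 [  0.         581.40711851 241.82776101]
 [  0.           0.           1.        ]] [[ 0.35790694  0.93371531 -0.00885115]
 [ 0.52579768 -0.20936135 -0.82444201]
 [-0.77164721  0.2904196  -0.56587722]] [-167.57771072 -218.38034567 1690.09529924]
top [[519.7686513    0.         320.57500433]
 [  0.         519.7686513  238.51659015]
 [  0.           0.           1.        ]] [[-3.19438081e-02 -9.99489662e-01  9.57599360e-05]
 [-9.78902526e-01  3.12664949e-02 -2.01921397e-01]
 [ 2.01815355e-01 -6.54387800e-03 -9.79401726e-01]] [   9.53511256  544.887071   1329.61890927]
```

View pics/top0.png

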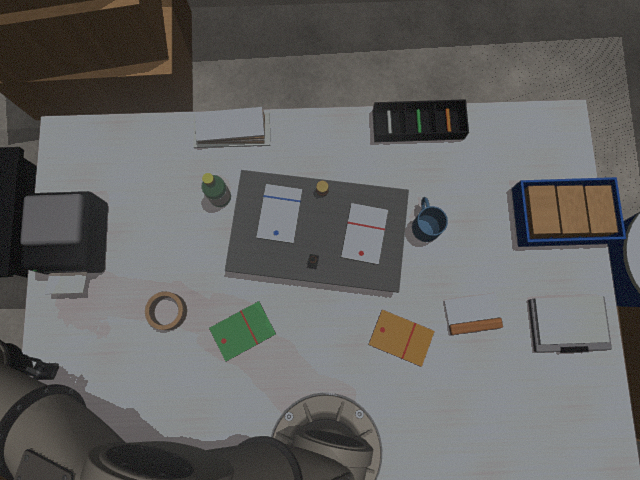

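View pics/scene0.png

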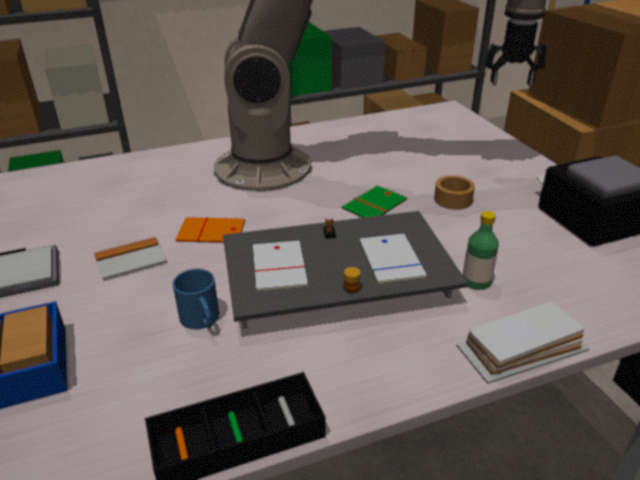

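The white boards on the riser in the top view are blue (about 280,213) and red (about 365,233). The green (242,331) and orange (402,338) look-alikes lie on the bench and aren't part of the job. I'll enlarge to confirm.

Run:
```python
import cv2
a=cv2.imread('pics/top0.png')[160:302,220:415]
cv2.imwrite('pics/crop0.png',cv2.resize(a,None,fx=4,fy=4,interpolation=cv2.INTER_CUBIC))
b=cv2.imread('pics/scene0.png')[205:330,215:475]
cv2.imwrite('pics/crop1.png',cv2.resize(b,None,fx=3,fy=3,interpolation=cv2.INTER_CUBIC))
```

```text
(no output)
```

View pics/crop0.png

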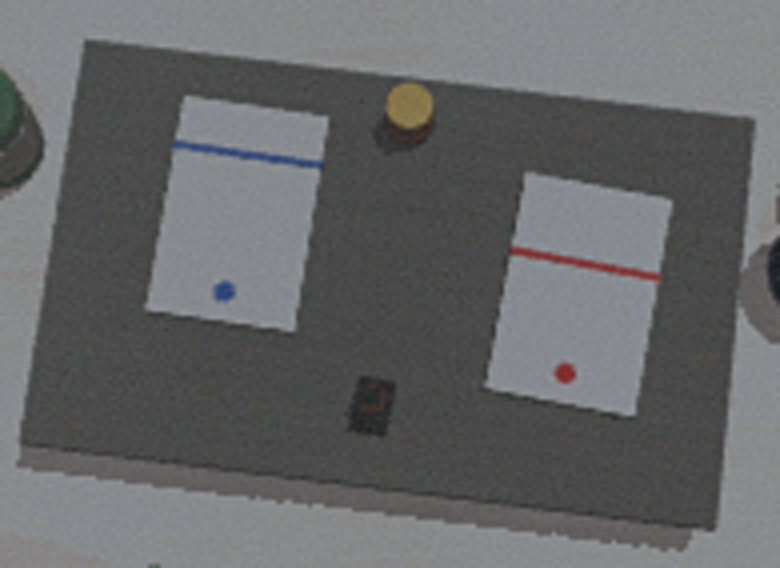

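View pics/crop1.png

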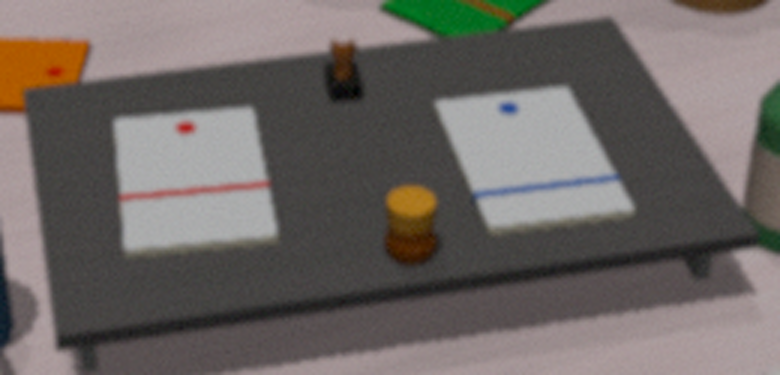

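```bash
cat > h.py <<'E'
import numpy as np,pickle
from scipy.optimize import least_squares
def ray(c,uv,z):
    d=c['R'].T@np.linalg.inv(c['K'])@np.array([uv[0],uv[1],1.]);o=-c['R'].T@c['t']
    return (o+d*(z-o[2])/d[2])[:2]
def fit(P,L,W):  # P: FL,FR,RR,RL
    M=np.array([[L/2,W/2],[L/2,-W/2],[-L/2,-W/2],[-L/2,W/2]])
    f=lambda p:(np.array([[np.cos(p[2]),-np.sin(p[2])],[np.sin(p[2]),np.cos(p[2])]])@M.T).T+p[:2]-P
    r=least_squares(lambda p:f(p).ravel(),[*P.mean(0),0])
    return r.x,f(r.x)
E
python3 - <<'E'
from h import *
c=pickle.load(open('top.pkl','rb'))
sc=pickle.load(open('scene.pkl','rb'))
def go(c,pts,z,off,s):return np.array([ray(c,((p[0]+.5)/s-.5+off[0],(p[1]+.5)/s-.5+off[1]),z) for p in pts])
o=(220,160)
D={}
for n,p,z,L,W in [('riser',[(86,40),(754,119),(716,529),(22,444)],60,280,460),('blue',[(184,96),(329,117),(296,331),(147,311)],68,150,100),('red',[(525,173),(672,199),(636,416),(486,388)],68,150,100)]:
    r=fit(go(c,p,z,o,4),L,W);print(n,r[0],np.round(r[1],1).tolist());D[n]=r[0]
o=(215,205)
for n,p,z,L,W in [('riser',[(757,232),(60,338),(26,92),(612,20)],60,280,460),('blue',[(634,212),(491,229),(434,101),(571,87)],68,150,100),('red',[(277,236),(124,247),(113,118),(254,107)],68,150,100)]:
    r=fit(go(sc,p,z,o,3),L,W);print('scene',n,r[0],np.round(r[1],1).tolist())
x,y,a=D['riser'];R=np.array([[np.cos(a),-np.sin(a)],[np.sin(a),np.cos(a)]])
for n,l in(('blue',40),('red',20)):
    b=D[n];d=b[2]-a;p=R.T@(b[:2]-[x,y]);print(n,'in riser',p,d,'line x',p[0]+l*np.cos(d)-140)
print(go(c,[(410,105)],102,(220,160),4),go(c,[(372,406)],80,(220,160),4))
E
```

```text
riser [ 5.69287236e+02 -1.86931520e+00 -1.54137296e-01] [[0.0, 1.0], [0.0, -1.4], [-0.2, -1.4], [0.2, 1.8]]
blue [ 6.15954399e+02  9.97576733e+01 -1.73605923e-01] [[0.2, 0.4], [0.8, -0.6], [-0.8, -0.1], [-0.1, 0.3]]
red [ 5.53993744e+02 -1.24705168e+02 -2.16528848e-01] [[0.8, 0.0], [0.4, -0.3], [-0.5, -0.1], [-0.7, 0.3]]
scene riser [ 5.71725322e+02 -3.18316061e-01 -1.51947065e-01] [[3.9, 1.5], [1.3, -2.0], [-2.2, -2.1], [-3.0, 2.5]]
scene blue [ 6.17971479e+02  1.01021588e+02 -1.92468376e-01] [[-0.3, 1.4], [-1.0, -1.4], [1.2, 1.0], [0.0, -1.0]]
scene red [ 5.53200306e+02 -1.23982661e+02 -2.35898823e-01] [[-0.7, 0.2], [1.5, -1.5], [-0.0, 1.1], [-0.8, 0.2]]
blue in riser [ 30.51133682 107.5868354 ] -0.019468626904539765 line x -69.49624348686474
red in riser [   3.74652531 -123.72752795] -0.06239155226135806 line x -116.29238911837064
[[676.43894522 -16.14594534]] [[480.69613028  14.81587871]]
```

```bash
cat >> h.py <<'E'
A=-0.154; C=np.array([570.,-1.5])
Rr=np.array([[np.cos(A),-np.sin(A)],[np.sin(A),np.cos(A)]])
from scipy.spatial.transform import Rotation as Ro
def to(rx,ry,z):
    from workcell import robot
    s=robot.get_state();R=np.array(s['ee_rot']);w=np.r_[C+Rr@[rx,ry],z]
    T=np.column_stack([[np.cos(A),np.sin(A),0],[0,0,-1],[-np.sin(A),np.cos(A),0]])
    print('t',s['t'],'target',w.round(1),'tcp riser',np.r_[Rr.T@(s['tcp_pos'][:2]-C),s['tcp_pos'][2]].round(1),'shift mm',(R.T@(w-s['tcp_pos'])).round(1),'rotvec deg',np.degrees(Ro.from_matrix(R.T@T).as_rotvec()).round(2),'F',np.round(s['contact_force'],1),'w',s['gripper_width'])
E
python3 - <<'E'
from workcell import robot
print([a for a in dir(robot) if a[0]!='_'],robot.finger_overhang)
from h import *
to(-82,109,240)
E
```

```text
['IKError', 'close_job', 'finger_overhang', 'get_state', 'read_camera'] 8.0
t 0.1 target [505.7 118.8 240. ] tcp riser [-408.5  570.7  238.7] shift mm [ 423.8   -0.9 -374.3] rotvec deg [  0.07 -13.29  -0.  ] F [-0.2 -0.4  0.2] w 85.56529282984721
```

>>> jog_arm(
  series=[
    {"claw": 0.45, "x": 0.424, "y": -0.001, "z": -0.374, "ay": -13.3},
    {"claw": 0.45, "x": 0.424, "y": -0.001, "z": -0.374, "ay": -13.3},
    {"claw": 0.45, "x": 0.424, "y": -0.001, "z": -0.374, "ay": -13.3},
    {"claw": 0.45, "x": 0.424, "y": -0.001, "z": -0.374, "ay": -13.3},
    {"claw": 0.45, "x": 0.424, "y": -0.001, "z": -0.374, "ay": -13.3},
  ],
  squeeze=40,
)

```text
schema error: expected keys claw, x, y, z, ax, ay, az
```

```bash
python3 -c "
from h import *
to(-82,109,240)"
```

```text
t 0.1 target [505.7 118.8 240. ] tcp riser [-408.5  570.7  238.7] shift mm [ 423.8   -0.9 -374.3] rotvec deg [  0.07 -13.29  -0.  ] F [-0.2 -0.4  0.2] w 85.56529282984721
```

>>> jog_arm(
  series=[
    {"claw": 0.45, "x": 0.424, "y": -0.001, "z": -0.374, "ax": 0, "ay": -13.3, "az": 0},
    {"claw": 0.45, "x": 0.424, "y": -0.001, "z": -0.374, "ax": 0, "ay": -13.3, "az": 0},
    {"claw": 0.45, "x": 0.424, "y": -0.001, "z": -0.374, "ax": 0, "ay": -13.3, "az": 0},
    {"claw": 0.45, "x": 0.424, "y": -0.001, "z": -0.374, "ax": 0, "ay": -13.3, "az": 0},
    {"claw": 0.45, "x": 0.424, "y": -0.001, "z": -0.374, "ax": 0, "ay": -13.3, "az": 0},
  ],
  squeeze=40,
)

```text
t: 0.72
tcp_pos: [393.9, 343.6, 239.8]
ee_rot: [[0.988, -0.0, 0.153], [-0.153, -0.0, 0.988], [-0.0, -1.0, -0.0]]
contact_force: [0.8, -0.2, 1.5]
gripper_width: 38.3
```

```bash
python3 -c "
from h import *
to(-82,109,240)"
```

```text
t 0.725 target [505.7 118.8 240. ] tcp riser [-227.   314.   239.8] shift mm [ 1.449e+02 -2.000e-01 -2.050e+02] rotvec deg [ 0.    0.01 -0.01] F [ 0.8 -0.2  1.5] w 38.30011533886216
```

>>> jog_arm(
  series=[
    {"claw": 0.45, "x": 0.145, "y": 0, "z": -0.205, "ax": 0, "ay": 0, "az": 0},
    {"claw": 0.45, "x": 0.145, "y": 0, "z": -0.205, "ax": 0, "ay": 0, "az": 0},
    {"claw": 0.45, "x": 0.145, "y": 0, "z": -0.205, "ax": 0, "ay": 0, "az": 0},
    {"claw": 0.45, "x": 0.145, "y": 0, "z": -0.205, "ax": 0, "ay": 0, "az": 0},
    {"claw": 0.45, "x": 0.145, "y": 0.04, "z": -0.205, "ax": 0, "ay": 0, "az": 0},
  ],
)

```text
t: 1.35
tcp_pos: [508.3, 116.7, 201.5]
ee_rot: [[0.987, 0.005, 0.16], [-0.16, 0.001, 0.987], [0.005, -1.0, 0.002]]
contact_force: [0.2, 1.7, -1.3]
gripper_width: 38.2
```

```bash
python3 -c "
from h import *
to(-82,109,110)"
```

```text
t 1.35 target [505.7 118.8 110. ] tcp riser [-79.1 107.3 201.5] shift mm [-3.4 91.5  1.5] rotvec deg [-0.1  -0.36  0.28] F [ 0.2  1.7 -1.3] w 38.19363642606396
```

>>> jog_arm(
  series=[
    {"claw": 0.45, "x": 0, "y": 0.045, "z": 0, "ax": 0, "ay": 0, "az": 0},
    {"claw": 0.45, "x": 0, "y": 0.09, "z": 0, "ax": 0, "ay": 0, "az": 0},
    {"claw": 0.45, "x": 0, "y": 0.11, "z": 0, "ax": 0, "ay": 0, "az": 0},
    {"claw": 0.45, "x": 0, "y": 0.11, "z": 0, "ax": 0, "ay": 0, "az": 0},
  ],
)

```text
t: 1.85
tcp_pos: [504.2, 120.4, 88.5]
ee_rot: [[0.988, -0.003, 0.153], [-0.153, -0.002, 0.988], [-0.003, -1.0, -0.002]]
contact_force: [0.2, -0.2, 0.0]
gripper_width: 38.2
```

Run:
```python
from h import *
to(-82,109,75)
from workcell import robot
import cv2
for n in('scene','wrist','top'):
    c=robot.read_camera(n);im=c['image'][:,:,::-1]
    if n=='scene': im=cv2.resize(im[150:350,215:515],None,fx=2.6,fy=2.6,interpolation=cv2.INTER_CUBIC)
    if n=='wrist': print(c['K'],c['T_tool_cam'])
    cv2.imwrite(f'pics/{n}1.png',im)
```

```text
t 1.85 target [505.7 118.8  75. ] tcp riser [-83.7 110.4  88.5] shift mm [ 1.8 13.5 -1.3] rotvec deg [ 0.11  0.01 -0.16] F [ 0.2 -0.2  0. ] w 38.19439743265179
[[371.64829954   0.         317.05716305]
 [  0.         371.64829954 241.42494642]
 [  0.           0.           1.        ]] [[-8.78852652e-04  9.65384921e-01  2.60827880e-01 -6.56598669e+01]
 [ 7.13068754e-04 -2.60827309e-01  9.65385211e-01 -1.34192488e+02]
 [ 9.99999360e-01  1.03441956e-03 -4.59157050e-04 -2.05702953e+00]
 [ 0.00000000e+00  0.00000000e+00  0.00000000e+00  1.00000000e+00]]
```

View pics/scene1.png

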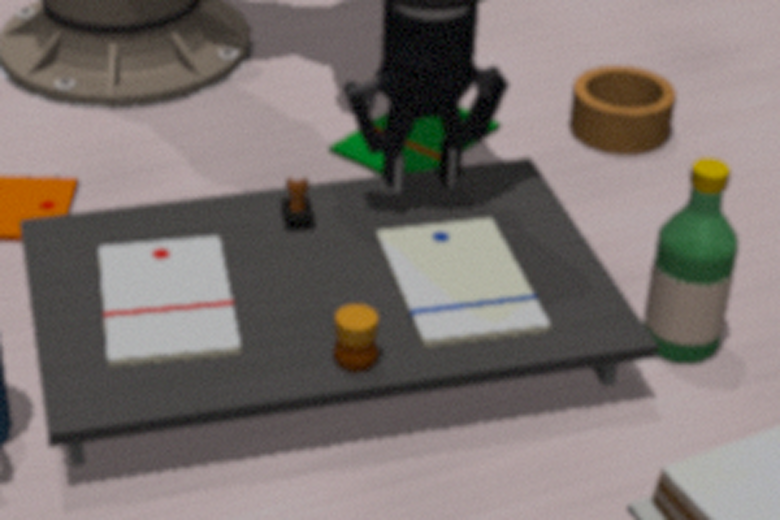

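View pics/wrist1.png

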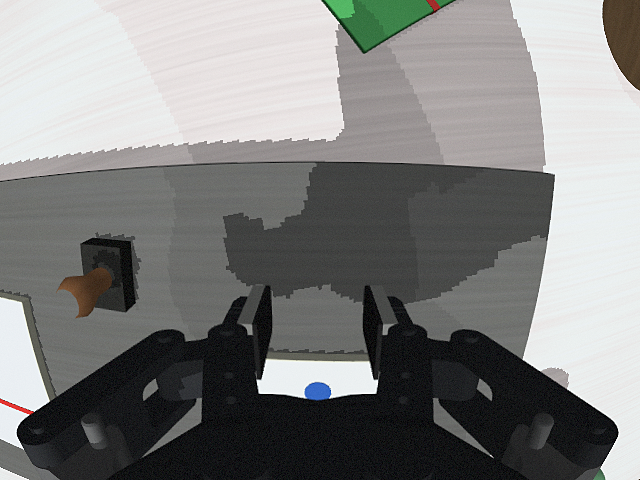

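>>> jog_arm(
  series=[
    {"claw": 0.45, "x": 0, "y": 0.008, "z": 0, "ax": 0, "ay": 0, "az": 0},
    {"claw": 0.45, "x": 0, "y": 0.016, "z": 0, "ax": 0, "ay": 0, "az": 0},
    {"claw": 0.45, "x": 0, "y": 0.017, "z": 0, "ax": 0, "ay": 0, "az": 0},
    {"claw": 0.45, "x": 0, "y": 0.017, "z": 0, "ax": 0, "ay": 0, "az": 0},
  ],
)

```text
t: 2.5
tcp_pos: [505.2, 120.8, 72.8]
ee_rot: [[0.988, -0.0, 0.153], [-0.153, -0.0, 0.988], [-0.0, -1.0, -0.0]]
contact_force: [0.4, 0.4, -0.5]
gripper_width: 38.4
```

>>> jog_arm(
  series=[
    {"claw": 0.45, "x": 0, "y": 0.002, "z": 0, "ax": 0, "ay": 0, "az": 0},
    {"claw": 0.45, "x": 0, "y": 0.002, "z": 0, "ax": 0, "ay": 0, "az": 0},
  ],
)

```text
t: 2.75
tcp_pos: [505.2, 120.8, 70.8]
ee_rot: [[0.988, -0.0, 0.153], [-0.153, -0.0, 0.988], [-0.0, -1.0, -0.0]]
contact_force: [-0.1, -1.0, 0.0]
gripper_width: 38.3
```

Run:
```python
from h import *
to(-82,109,70)
from workcell import robot
import cv2
c=robot.read_camera('scene');im=c['image'][:,:,::-1]
cv2.imwrite(f'pics/scene2.png',cv2.resize(im[190:250,330:430],None,fx=8,fy=8,interpolation=cv2.INTER_CUBIC))
c=robot.read_camera('wrist');im=c['image'][:,:,::-1]
cv2.imwrite(f'pics/wrist2.png',cv2.resize(im[230:410,200:440],None,fx=3,fy=3,interpolation=cv2.INTER_CUBIC))
```

```text
t 2.75 target [505.7 118.8  70. ] tcp riser [-82.8 110.9  70.8] shift mm [ 0.8  0.8 -1.9] rotvec deg [ 0.    0.01 -0.  ] F [-0.1 -1.   0. ] w 38.29997197093539
```

View pics/scene2.png

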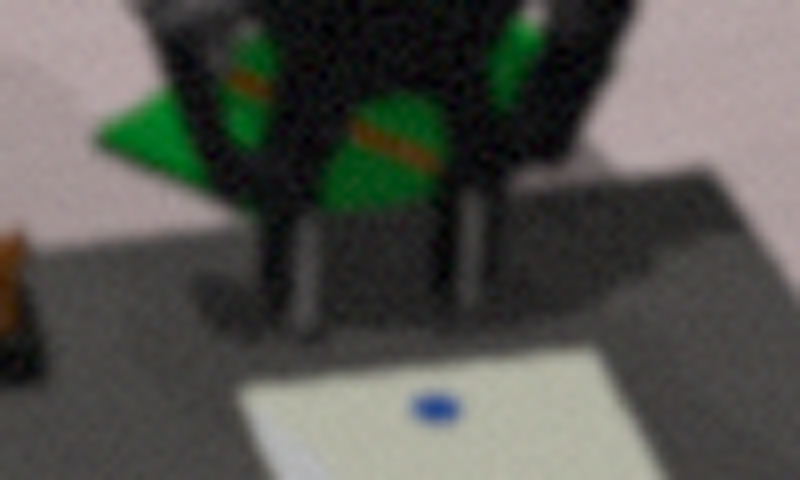

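View pics/wrist2.png

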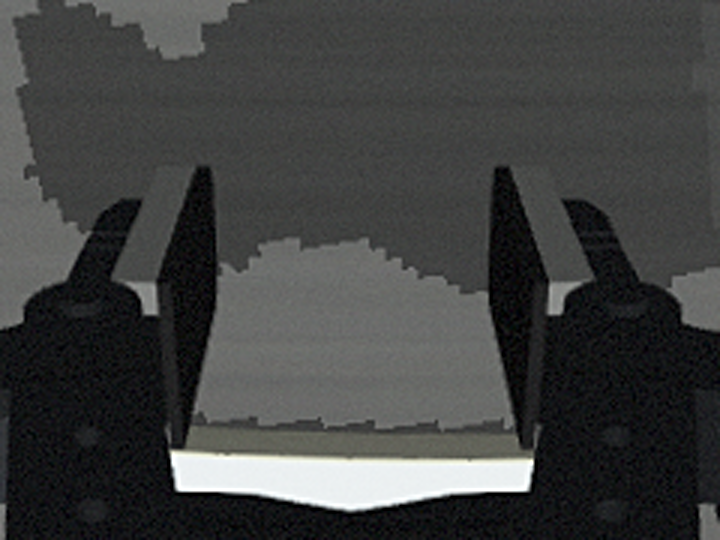

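>>> jog_arm(
  series=[
    {"claw": 0.45, "x": 0, "y": 0.0015, "z": -0.001, "ax": 0, "ay": 0, "az": 0},
    {"claw": 0.45, "x": 0, "y": 0.002, "z": -0.001, "ax": 0, "ay": 0, "az": 0},
  ],
)

```text
t: 3.1
tcp_pos: [505.0, 119.7, 68.8]
ee_rot: [[0.988, -0.0, 0.153], [-0.153, -0.0, 0.988], [-0.0, -1.0, -0.0]]
contact_force: [-0.4, 0.0, -0.5]
gripper_width: 38.4
```

>>> jog_arm(
  series=[
    {"claw": 0.45, "x": 0, "y": 0.001, "z": 0, "ax": 0, "ay": 0, "az": 0},
    {"claw": 0.45, "x": 0, "y": 0.0015, "z": 0, "ax": 0, "ay": 0, "az": 0},
  ],
)

```text
t: 3.35
tcp_pos: [505.0, 119.9, 67.3]
ee_rot: [[0.988, -0.0, 0.153], [-0.153, -0.0, 0.988], [-0.0, -1.0, -0.0]]
contact_force: [0.3, -0.5, -0.9]
gripper_width: 38.4
```

>>> jog_arm(
  series=[
    {"claw": 0.45, "x": 0, "y": 0.001, "z": 0, "ax": 0, "ay": 0, "az": 0},
    {"claw": 0.45, "x": 0, "y": 0.0015, "z": 0, "ax": 0, "ay": 0, "az": 0},
  ],
)

```text
t: 3.6
tcp_pos: [505.1, 119.9, 66.6]
ee_rot: [[0.988, -0.0, 0.153], [-0.153, 0.0, 0.988], [-0.0, -1.0, 0.0]]
contact_force: [-8.3, -2.0, 31.2]
gripper_width: 38.6
```

>>> jog_arm(
  series=[
    {"claw": 0.45, "x": 0, "y": -0.0035, "z": 0, "ax": 0, "ay": 0, "az": 0},
    {"claw": 0.45, "x": 0.008, "y": -0.0035, "z": 0, "ax": 0, "ay": 0, "az": 0},
    {"claw": 0.45, "x": 0.016, "y": -0.0035, "z": 0, "ax": 0, "ay": 0, "az": 0},
    {"claw": 0.45, "x": 0.024, "y": -0.0035, "z": 0, "ax": 0, "ay": 0, "az": 0},
    {"claw": 0.45, "x": 0.03, "y": -0.0035, "z": 0, "ax": 0, "ay": 0, "az": 0},
  ],
)

```text
t: 4.22
tcp_pos: [535.1, 115.0, 69.1]
ee_rot: [[0.988, -0.001, 0.153], [-0.153, -0.0, 0.988], [-0.001, -1.0, -0.0]]
contact_force: [-2.0, -0.2, 1.2]
gripper_width: 38.4
```

>>> jog_arm(
  series=[
    {"claw": 0.45, "x": 0.006, "y": 0, "z": 0, "ax": 0, "ay": 0, "az": 0},
    {"claw": 0.45, "x": 0.012, "y": 0, "z": 0, "ax": 0, "ay": 0, "az": 0},
    {"claw": 0.45, "x": 0.018, "y": 0, "z": 0, "ax": 0, "ay": 0, "az": 0},
    {"claw": 0.45, "x": 0.024, "y": 0, "z": 0, "ax": 0, "ay": 0, "az": 0},
    {"claw": 0.45, "x": 0.027, "y": 0, "z": 0, "ax": 0, "ay": 0, "az": 0},
  ],
)

```text
t: 4.85
tcp_pos: [561.8, 111.1, 69.4]
ee_rot: [[0.988, 0.0, 0.153], [-0.153, -0.0, 0.988], [0.0, -1.0, -0.0]]
contact_force: [-1.5, 0.4, 0.6]
gripper_width: 38.6
```

Run:
```python
from h import *
to(4,110,69.3)
from workcell import robot
import cv2
c=robot.read_camera('scene');im=c['image'][:,:,::-1]
cv2.imwrite(f'pics/scene3.png',cv2.resize(im[190:320,300:490],None,fx=4,fy=4,interpolation=cv2.INTER_CUBIC))
c=robot.read_camera('wrist');im=c['image'][:,:,::-1]
cv2.imwrite(f'pics/wrist3.png',im)
```

```text
t 4.85 target [590.8 106.6  69.3] tcp riser [-25.4 110.   69.4] shift mm [29.4  0.1  0. ] rotvec deg [0.   0.01 0.  ] F [-1.5  0.4  0.6] w 38.64791388198901
```

View pics/scene3.png

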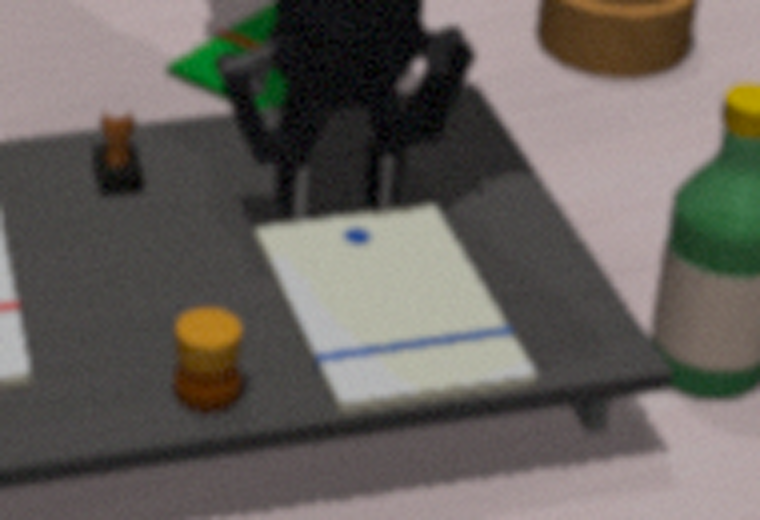

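View pics/wrist3.png

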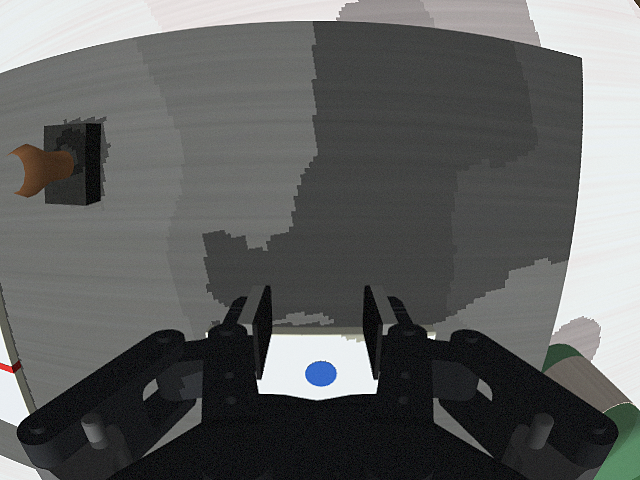

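>>> jog_arm(
  series=[
    {"claw": 0.45, "x": 0.006, "y": 0, "z": 0, "ax": 0, "ay": 0, "az": 0},
    {"claw": 0.45, "x": 0.012, "y": 0, "z": 0, "ax": 0, "ay": 0, "az": 0},
    {"claw": 0.45, "x": 0.018, "y": 0, "z": 0, "ax": 0, "ay": 0, "az": 0},
    {"claw": 0.45, "x": 0.024, "y": 0, "z": 0, "ax": 0, "ay": 0, "az": 0},
    {"claw": 0.45, "x": 0.027, "y": 0, "z": 0, "ax": 0, "ay": 0, "az": 0},
  ],
)

```text
t: 5.58
tcp_pos: [588.5, 106.8, 69.4]
ee_rot: [[0.988, 0.0, 0.153], [-0.153, -0.0, 0.988], [0.0, -1.0, -0.0]]
contact_force: [-1.3, 0.5, 0.4]
gripper_width: 38.2
```

Run:
```python
from h import *
to(4,110,69.3)
from workcell import robot
import cv2
c=robot.read_camera('scene');im=c['image'][:,:,::-1]
cv2.imwrite(f'pics/scene4.png',cv2.resize(im[190:320,300:490],None,fx=4,fy=4,interpolation=cv2.INTER_CUBIC))
c=robot.read_camera('top');im=c['image'][:,:,::-1]
cv2.imwrite(f'pics/top4.png',cv2.resize(im[160:300,220:415],None,fx=4,fy=4,interpolation=cv2.INTER_CUBIC))
```

```text
t 5.575 target [590.8 106.6  69.3] tcp riser [  1.7 109.9  69.4] shift mm [2.3 0.1 0.1] rotvec deg [0.   0.01 0.01] F [-1.3  0.5  0.4] w 38.1839817312546
```

View pics/scene4.png

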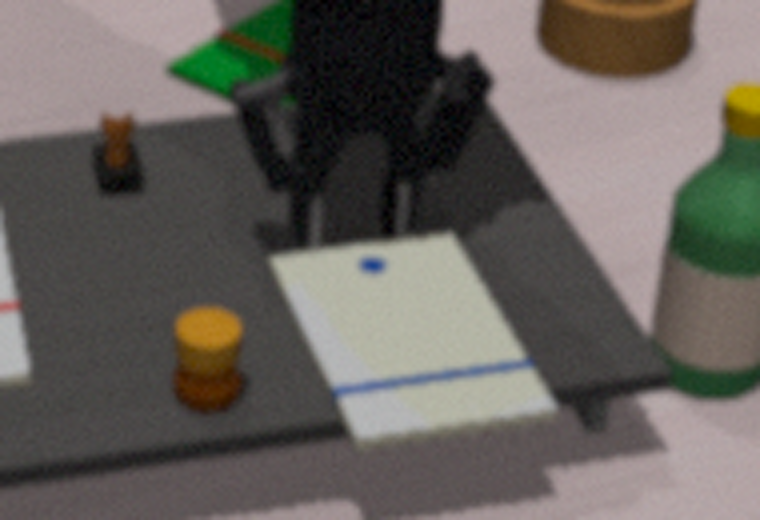

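View pics/top4.png

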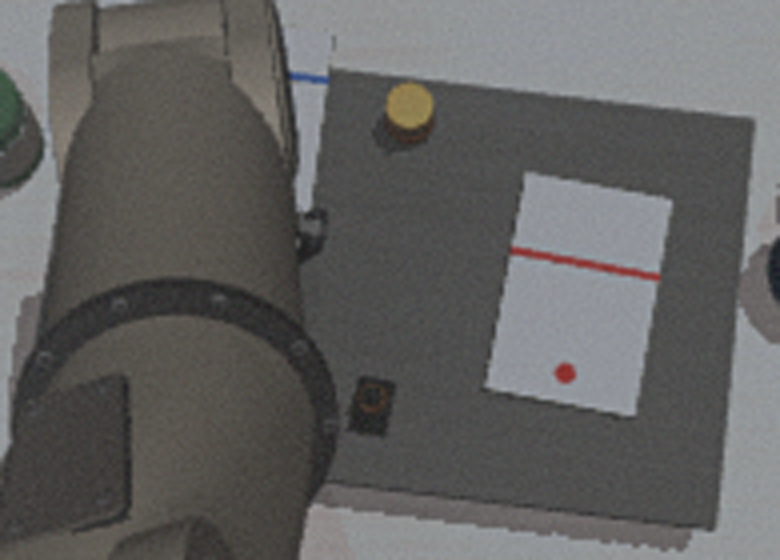

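```bash
cat >> h.py <<'E'
def rc(cam,p,z,off,s):
    c=pickle.load(open(cam+'.pkl','rb'))
    w=ray(c,((p[0]+.5)/s-.5+off[0],(p[1]+.5)/s-.5+off[1]),z);return (Rr.T@(w-C)).round(1)
E
python3 - <<'E'
from h import *
o=(220,160)
for p,z in [((328,80),68),((292,76),68),((332,69),60),((754,119),60),((330,37),68)]: print(p,rc('top',p,z,o,4))
o=(300,190)
for p,z in [((336,393),68),((533,364),68),((353,430),60),((668,375),60),((560,390),60),((4,469),60),((555,408),68),((358,440),68)]: print(p,rc('scene',p,z,o,4))
E
```

```text
(328, 80) [128.8  60.2]
(292, 76) [128.6  84.7]
(332, 69) [139.4  59.1]
(754, 119) [ 139.1 -229.1]
(330, 37) [159.2  62.8]
(336, 393) [128.1  61.1]
(533, 364) [127.9 161.4]
(353, 430) [147.3  64. ]
(668, 375) [141.3 227.1]
(560, 390) [140.6 171.2]
(4, 469) [ 138.4 -103.4]
(555, 408) [162.  159.3]
(358, 440) [163.8  60.8]
```

>>> jog_arm(
  series=[
    {"claw": 0.45, "x": 0.004, "y": 0, "z": 0, "ax": 0, "ay": 0, "az": 0},
    {"claw": 0.45, "x": 0.008, "y": 0, "z": 0, "ax": 0, "ay": 0, "az": 0},
    {"claw": 0.45, "x": 0.0105, "y": 0, "z": 0, "ax": 0, "ay": 0, "az": 0},
    {"claw": 0.45, "x": 0.011, "y": 0, "z": 0, "ax": 0, "ay": 0, "az": 0},
    {"claw": 0.45, "x": 0.011, "y": 0, "z": 0, "ax": 0, "ay": 0, "az": 0},
  ],
)

```text
t: 6.3
tcp_pos: [599.0, 105.3, 69.4]
ee_rot: [[0.988, 0.0, 0.153], [-0.153, -0.0, 0.988], [0.0, -1.0, 0.0]]
contact_force: [0.6, 0.2, -0.0]
gripper_width: 38.2
```

>>> jog_arm(
  series=[
    {"claw": 0.45, "x": -0.015, "y": 0, "z": 0, "ax": 0, "ay": 0, "az": 0},
    {"claw": 0.45, "x": -0.03, "y": -0.01, "z": 0, "ax": 0, "ay": 0, "az": 0},
    {"claw": 0.45, "x": -0.06, "y": -0.05, "z": 0, "ax": 0, "ay": 0, "az": 0},
    {"claw": 0.45, "x": -0.09, "y": -0.09, "z": 0, "ax": 0, "ay": 0, "az": 0},
    {"claw": 0.45, "x": -0.1, "y": -0.09, "z": -0.05, "ax": 0, "ay": 0, "az": 0},
  ],
)

```text
t: 6.92
tcp_pos: [492.0, 74.5, 162.4]
ee_rot: [[0.989, 0.004, 0.147], [-0.147, 0.003, 0.989], [0.004, -1.0, 0.004]]
contact_force: [0.6, -2.3, -0.2]
gripper_width: 38.5
```

Run:
```python
from h import *
to(-110,-119,150)
```

```text
t 6.925 target [ 443.  -102.2  150. ] tcp riser [-88.7  63.1 162.4] shift mm [ -22.6   11.6 -182. ] rotvec deg [-0.22  0.38  0.22] F [ 0.6 -2.3 -0.2] w 38.532535949500996
```

>>> jog_arm(
  series=[
    {"claw": 0.45, "x": -0.022, "y": 0.005, "z": -0.06, "ax": 0, "ay": 0.3, "az": 0},
    {"claw": 0.45, "x": -0.022, "y": 0.005, "z": -0.12, "ax": 0, "ay": 0.3, "az": 0},
    {"claw": 0.45, "x": -0.022, "y": 0.01, "z": -0.182, "ax": 0, "ay": 0.3, "az": 0},
    {"claw": 0.45, "x": -0.022, "y": 0.05, "z": -0.182, "ax": 0, "ay": 0.3, "az": 0},
    {"claw": 0.45, "x": -0.022, "y": 0.06, "z": -0.182, "ax": 0, "ay": 0.3, "az": 0},
  ],
)

```text
t: 7.55
tcp_pos: [441.1, -105.1, 98.5]
ee_rot: [[0.987, -0.002, 0.159], [-0.159, 0.0, 0.987], [-0.002, -1.0, 0.0]]
contact_force: [1.5, 0.7, 0.4]
gripper_width: 38.0
```

Run:
```python
from h import *
to(-108,-119,69.4)
from workcell import robot
import cv2
c=robot.read_camera('scene');im=c['image'][:,:,::-1]
cv2.imwrite(f'pics/scene5.png',cv2.resize(im[190:340,210:480],None,fx=2.9,fy=2.9,interpolation=cv2.INTER_CUBIC))
c=robot.read_camera('top');im=c['image'][:,:,::-1]
cv2.imwrite(f'pics/top5.png',cv2.resize(im[160:300,220:415],None,fx=4,fy=4,interpolation=cv2.INTER_CUBIC))
c=robot.read_camera('wrist');im=c['image'][:,:,::-1]
cv2.imwrite(f'pics/wrist5.png',im)
```

```text
t 7.55 target [ 445.  -102.5   69.4] tcp riser [-111.4 -122.1   98.5] shift mm [ 3.5 29.   3.1] rotvec deg [-0.   -0.33 -0.13] F [1.5 0.7 0.4] w 38.04110593375971
```

View pics/scene5.png

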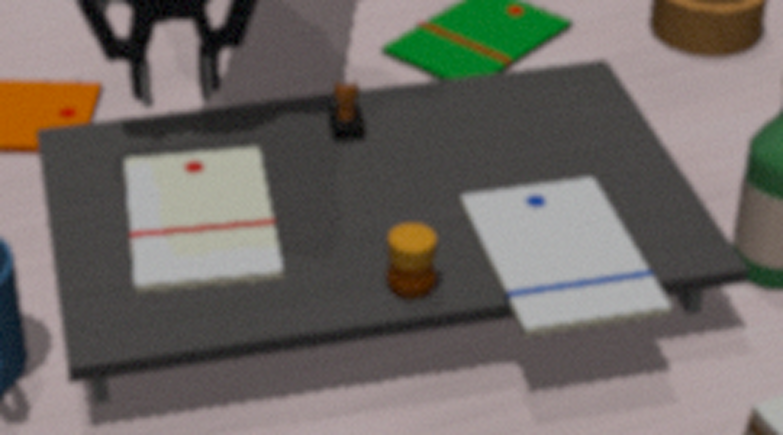

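View pics/top5.png

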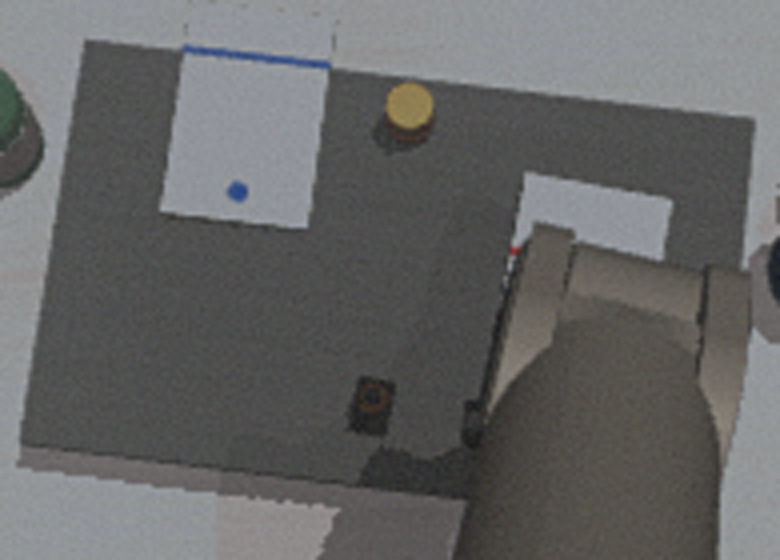

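View pics/wrist5.png

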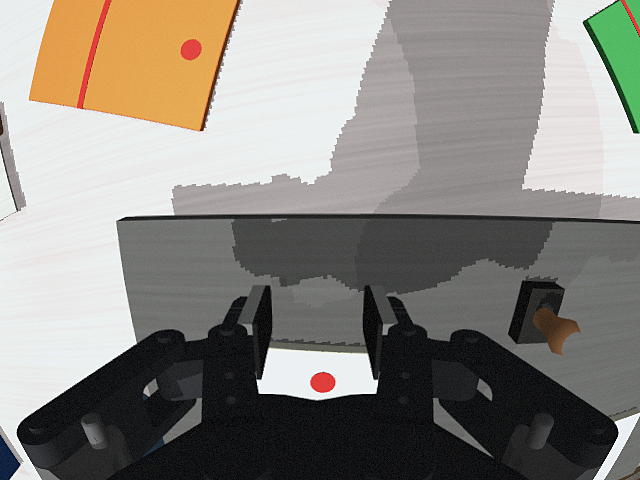

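Run:
```python
from h import *
o=(220,160)
for p,z in [((184,49),68),((329,66),68),((332,68.5),60),((182,51.5),60),((86,40),60),((754,119),60),((160,212),68),((308,229),68)]: print(p,rc('top',p,z,o,4))
```

```text
(184, 49) [138.7 159.9]
(329, 66) [138.7  60.8]
(332, 68.5) [139.8  59.2]
(182, 51.5) [139.4 162.3]
(86, 40) [139.5 228.5]
(754, 119) [ 139.1 -229.1]
(160, 212) [ 23.9 159.5]
(308, 229) [24.3 60. ]
```

>>> jog_arm(
  series=[
    {"claw": 0.45, "x": 0.002, "y": 0.01, "z": 0.002, "ax": 0, "ay": -0.3, "az": 0},
    {"claw": 0.45, "x": 0.002, "y": 0.015, "z": 0.002, "ax": 0, "ay": -0.3, "az": 0},
    {"claw": 0.45, "x": 0.002, "y": 0.018, "z": 0.002, "ax": 0, "ay": -0.3, "az": 0},
    {"claw": 0.45, "x": 0.002, "y": 0.018, "z": 0.002, "ax": 0, "ay": -0.3, "az": 0},
  ],
)

```text
t: 8.2
tcp_pos: [445.0, -103.6, 81.2]
ee_rot: [[0.988, -0.0, 0.153], [-0.153, -0.0, 0.988], [-0.0, -1.0, -0.0]]
contact_force: [-0.4, 0.3, -0.5]
gripper_width: 38.8
```

Run:
```python
from h import *
to(-105,-120,69.4)
```

```text
t 8.2 target [ 447.8 -104.    69.4] tcp riser [-107.8 -120.1   81.2] shift mm [ 2.8 11.8  0.1] rotvec deg [ 0.01  0.02 -0.03] F [-0.4  0.3 -0.5] w 38.750258454528556
```

>>> jog_arm(
  series=[
    {"claw": 0.45, "x": 0, "y": 0.006, "z": 0, "ax": 0, "ay": 0, "az": 0},
    {"claw": 0.45, "x": 0, "y": 0.0115, "z": 0, "ax": 0, "ay": 0, "az": 0},
    {"claw": 0.45, "x": 0.006, "y": 0.0118, "z": 0, "ax": 0, "ay": 0, "az": 0},
    {"claw": 0.45, "x": 0.014, "y": 0.0118, "z": 0, "ax": 0, "ay": 0, "az": 0},
    {"claw": 0.45, "x": 0.02, "y": 0.0118, "z": 0, "ax": 0, "ay": 0, "az": 0},
  ],
)

```text
t: 8.82
tcp_pos: [465.8, -106.8, 69.7]
ee_rot: [[0.988, 0.0, 0.153], [-0.153, -0.0, 0.988], [0.0, -1.0, -0.0]]
contact_force: [-0.1, -0.3, -0.4]
gripper_width: 38.8
```

>>> jog_arm(
  series=[
    {"claw": 0.45, "x": 0.006, "y": 0, "z": 0, "ax": 0, "ay": 0, "az": 0},
    {"claw": 0.45, "x": 0.012, "y": 0, "z": 0, "ax": 0, "ay": 0, "az": 0},
    {"claw": 0.45, "x": 0.018, "y": 0, "z": 0, "ax": 0, "ay": 0, "az": 0},
    {"claw": 0.45, "x": 0.024, "y": 0, "z": 0, "ax": 0, "ay": 0, "az": 0},
    {"claw": 0.45, "x": 0.03, "y": 0, "z": 0, "ax": 0, "ay": 0, "az": 0},
  ],
)

```text
t: 9.45
tcp_pos: [494.9, -111.3, 69.6]
ee_rot: [[0.988, -0.0, 0.153], [-0.153, -0.0, 0.988], [-0.0, -1.0, -0.0]]
contact_force: [-0.9, 0.3, -0.0]
gripper_width: 38.6
```

Run:
```python
from h import *
to(33,-120,69.4)
from workcell import robot
import cv2
c=robot.read_camera('scene');im=c['image'][:,:,::-1]
cv2.imwrite(f'pics/scene6.png',cv2.resize(im[190:340,210:480],None,fx=2.9,fy=2.9,interpolation=cv2.INTER_CUBIC))
```

```text
t 9.45 target [ 584.2 -125.1   69.4] tcp riser [ -57.3 -120.1   69.6] shift mm [90.3  0.2  0. ] rotvec deg [ 0.    0.02 -0.01] F [-0.9  0.3 -0. ] w 38.59914815640685
```

View pics/scene6.png

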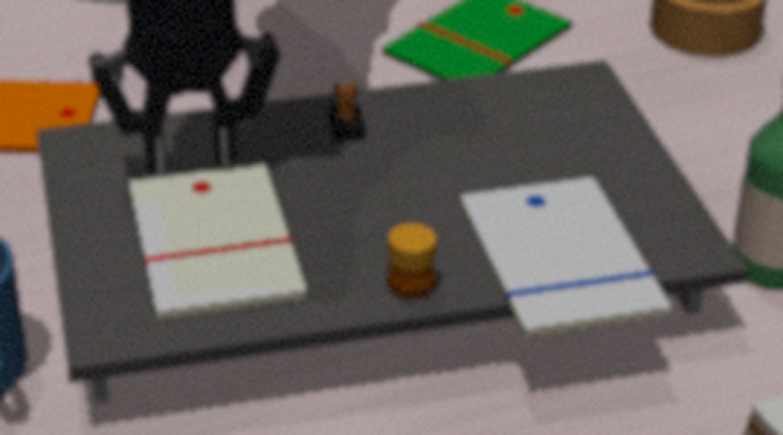

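>>> jog_arm(
  series=[
    {"claw": 0.45, "x": 0.006, "y": 0, "z": 0, "ax": 0, "ay": 0, "az": 0},
    {"claw": 0.45, "x": 0.012, "y": 0, "z": 0, "ax": 0, "ay": 0, "az": 0},
    {"claw": 0.45, "x": 0.018, "y": 0, "z": 0, "ax": 0, "ay": 0, "az": 0},
    {"claw": 0.45, "x": 0.024, "y": 0, "z": 0, "ax": 0, "ay": 0, "az": 0},
    {"claw": 0.45, "x": 0.03, "y": 0, "z": 0, "ax": 0, "ay": 0, "az": 0},
  ],
)

```text
t: 10.12
tcp_pos: [524.6, -115.9, 69.6]
ee_rot: [[0.988, -0.0, 0.153], [-0.153, -0.0, 0.988], [-0.0, -1.0, -0.0]]
contact_force: [-0.7, -0.7, -0.3]
gripper_width: 38.5
```

>>> jog_arm(
  series=[
    {"claw": 0.45, "x": 0.006, "y": 0, "z": 0, "ax": 0, "ay": 0, "az": 0},
    {"claw": 0.45, "x": 0.012, "y": 0, "z": 0, "ax": 0, "ay": 0, "az": 0},
    {"claw": 0.45, "x": 0.018, "y": 0, "z": 0, "ax": 0, "ay": 0, "az": 0},
    {"claw": 0.45, "x": 0.024, "y": 0, "z": 0, "ax": 0, "ay": 0, "az": 0},
    {"claw": 0.45, "x": 0.03, "y": 0, "z": 0, "ax": 0, "ay": 0, "az": 0},
  ],
)

```text
t: 10.75
tcp_pos: [554.2, -120.6, 69.5]
ee_rot: [[0.988, -0.0, 0.153], [-0.153, -0.0, 0.988], [-0.0, -1.0, -0.0]]
contact_force: [-0.6, -0.5, 1.1]
gripper_width: 38.5
```

>>> jog_arm(
  series=[
    {"claw": 0.45, "x": 0.006, "y": 0, "z": 0, "ax": 0, "ay": 0, "az": 0},
    {"claw": 0.45, "x": 0.012, "y": 0, "z": 0, "ax": 0, "ay": 0, "az": 0},
    {"claw": 0.45, "x": 0.018, "y": 0, "z": 0, "ax": 0, "ay": 0, "az": 0},
    {"claw": 0.45, "x": 0.021, "y": 0, "z": 0, "ax": 0, "ay": 0, "az": 0},
    {"claw": 0.45, "x": 0.022, "y": 0, "z": 0, "ax": 0, "ay": 0, "az": 0},
  ],
)

```text
t: 11.38
tcp_pos: [575.7, -123.9, 69.5]
ee_rot: [[0.988, -0.0, 0.153], [-0.153, -0.0, 0.988], [-0.0, -1.0, -0.0]]
contact_force: [-1.3, 0.5, 0.8]
gripper_width: 38.4
```

Run:
```python
from h import *
to(33,-120,69.4)
from workcell import robot
import cv2
c=robot.read_camera('scene');im=c['image'][:,:,::-1]
cv2.imwrite(f'pics/scene7.png',cv2.resize(im[220:340,215:385],None,fx=4,fy=4,interpolation=cv2.INTER_CUBIC))
```

```text
t 11.375 target [ 584.2 -125.1   69.4] tcp riser [  24.4 -120.1   69.5] shift mm [8.6 0.1 0.1] rotvec deg [ 0.01  0.01 -0.01] F [-1.3  0.5  0.8] w 38.40335024066134
```

View pics/scene7.png

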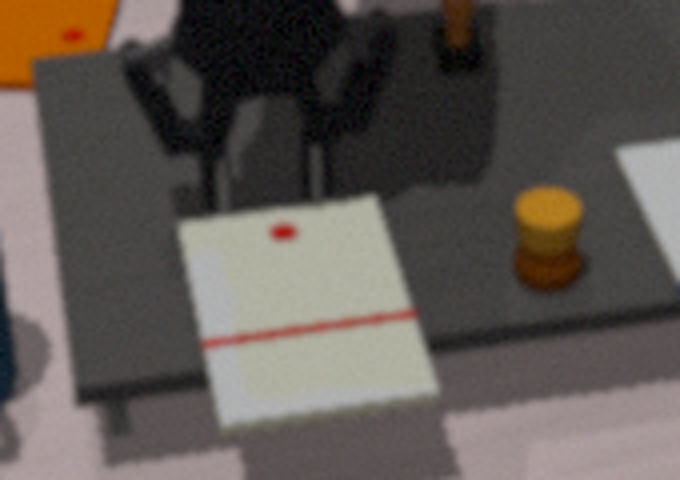

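>>> jog_arm(
  series=[
    {"claw": 0.45, "x": 0.004, "y": 0, "z": 0, "ax": 0, "ay": 0, "az": 0},
    {"claw": 0.45, "x": 0.007, "y": 0, "z": 0, "ax": 0, "ay": 0, "az": 0},
    {"claw": 0.45, "x": 0.0085, "y": 0, "z": 0, "ax": 0, "ay": 0, "az": 0},
    {"claw": 0.45, "x": 0.0085, "y": 0, "z": 0, "ax": 0, "ay": 0, "az": 0},
  ],
)

```text
t: 11.92
tcp_pos: [584.2, -125.2, 69.6]
ee_rot: [[0.988, 0.0, 0.153], [-0.153, -0.0, 0.988], [0.0, -1.0, -0.0]]
contact_force: [-0.6, 0.2, -0.2]
gripper_width: 38.4
```

>>> jog_arm(
  series=[
    {"claw": 0.45, "x": -0.015, "y": 0, "z": 0, "ax": 0, "ay": 0, "az": 0},
    {"claw": 0.45, "x": -0.03, "y": -0.01, "z": 0, "ax": 0, "ay": 0, "az": 0},
    {"claw": 0.45, "x": -0.07, "y": -0.05, "z": 0, "ax": 0, "ay": 0, "az": 0},
    {"claw": 0.45, "x": -0.11, "y": -0.09, "z": 0, "ax": 0, "ay": 0, "az": 0},
    {"claw": 0.45, "x": -0.14, "y": -0.12, "z": 0, "ax": 0, "ay": 0, "az": 0},
  ],
)

```text
t: 12.55
tcp_pos: [443.3, -103.6, 191.0]
ee_rot: [[0.988, 0.001, 0.153], [-0.153, 0.001, 0.988], [0.0, -1.0, 0.001]]
contact_force: [0.3, 0.4, 1.3]
gripper_width: 38.3
```

>>> jog_arm(
  series=[
    {"claw": 0.45, "x": 0, "y": -0.04, "z": 0.055, "ax": 0, "ay": 0, "az": 0},
    {"claw": 0.45, "x": 0, "y": -0.04, "z": 0.11, "ax": 0, "ay": 0, "az": 0},
    {"claw": 0.45, "x": 0, "y": -0.04, "z": 0.12, "ax": 0, "ay": 0, "az": 0},
    {"claw": 0.45, "x": 0, "y": -0.04, "z": 0.12, "ax": 0, "ay": 0, "az": 0},
  ],
)

```text
t: 13.05
tcp_pos: [463.2, 15.0, 229.7]
ee_rot: [[0.988, -0.0, 0.152], [-0.152, 0.0, 0.988], [-0.0, -1.0, 0.0]]
contact_force: [-0.9, 0.3, 0.3]
gripper_width: 38.7
```

Run:
```python
from h import *
to(33,-120,69.4)
from workcell import robot
import cv2
c=robot.read_camera('scene');im=c['image'][:,:,::-1]
cv2.imwrite(f'pics/scene8.png',cv2.resize(im[190:340,210:480],None,fx=2.9,fy=2.9,interpolation=cv2.INTER_CUBIC))
c=robot.read_camera('top');im=c['image'][:,:,::-1]
cv2.imwrite(f'pics/top8.png',cv2.resize(im[160:300,220:415],None,fx=4,fy=4,interpolation=cv2.INTER_CUBIC))
```

```text
t 13.05 target [ 584.2 -125.1   69.4] tcp riser [-1.080e+02 -1.000e-01  2.297e+02] shift mm [ 140.9  160.2 -120.1] rotvec deg [-0.01  0.09 -0.  ] F [-0.9  0.3  0.3] w 38.717586258546724
```

View pics/scene8.png

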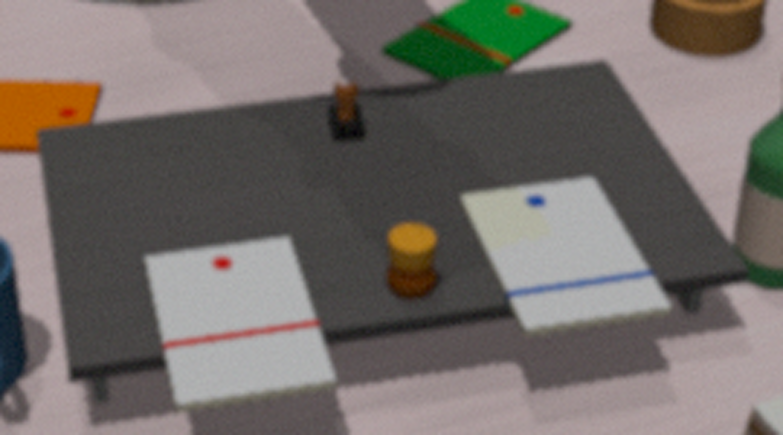

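View pics/top8.png

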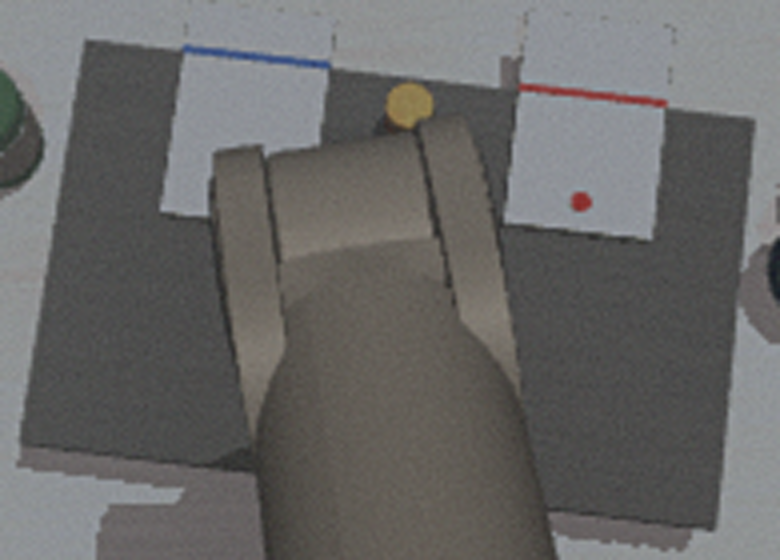

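Run:
```python
from h import *
o=(220,160)
for p,z in [((521,88),68),((666,103),68),((517,91),60),((670,109),60),((184,49),68),((329,65.5),68)]: print(p,rc('top',p,z,o,4))
o=(210,190)
for p,z in [((165,346),68),((319,323),68),((509,295),68),((654,272),68),((72,372),60),((745,271),60),((420,322),60)]: print(p,rc('scene',p,z,o,2.9))
```

```text
(521, 88) [139.1 -69.9]
(666, 103) [ 140.5 -168.1]
(517, 91) [139.2 -67.6]
(670, 109) [ 139.2 -172. ]
(184, 49) [138.7 159.9]
(329, 65.5) [139.   60.8]
(165, 346) [ 139.5 -167.1]
(319, 323) [139.1 -67. ]
(509, 295) [139.   60.8]
(654, 272) [137.3 162.5]
(72, 372) [ 142. -227.]
(745, 271) [140.6 227.3]
(420, 322) [143.5  -0.7]
```

```bash
python3 -c "
from workcell import robot
print(robot.close_job())"
```

```text
the job is handed in; nothing more can be done
None
```

I pushed both boards from their rear ends with the half-open fingers, which squared them to the riser's front edge. I then backed the arm off clear of everything and handed the job in at about 13 s; it reported no verdict.

| Last check | Blue line | Red line |
|---|---|---|
| Top camera, line relative to the edge | about 0.5 mm short | about 0.6 mm over |
| Scene camera, line relative to the edge | about 2 to 4 mm short | about 2 to 3 mm short |
| Angle from square | under about 0.02 rad | under about 0.02 rad |

- **Disagreement:** the two cameras differ by 2 to 3 mm, because the scene camera's reading of the riser edge itself varies by about 3 mm. Both stay inside the 7 mm limit.
- **Forces:** the highest reading was about 31 N at the wrist, when the fingertips touched down on the riser to find its height. Pushing readings were about 2 N or less.
- **Everything else:** the jar, stamp, bottle, green board and orange board look unmoved in the last pictures. The mug, tape and scraper were not fully in view there, but the arm did not go near them.

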